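# Seat the glass sample and hold the sprung shutter half open

## Robot

A 6-joint arm with a two-finger parallel gripper is mounted at the origin on a cart in front of the work surface, level with it; the furniture and walls round the work are solid. World frame = base frame: x ahead of the robot, y to its left, z up, the work surface at z = 0. Lengths are in mm, angles in rad, forces in N, time in s.
With the tool pointing down it reaches from about 350 to 875 mm from the base axis. Payload 15.5 kg.
Tool frame: the origin (TCP) lies at the very end of the fingers, on their centre line; the grasp point (between the pads) lies grip_depth behind it (grip_depth is the distance from the TCP to the grasp point, in mm); z points along the fingers, y is the line along which they close (so a half turn about z gives the same grasp; the last joint's range is limited). The gripper opens to 85 mm and grips with 20 to 120 N. Pads are 22 mm wide; open, the fingers measure 114 mm over their backs; the gripper's body (76 mm by 85 mm) begins 54 mm behind the grasp point. The pads swing forward as they close: fully open they stand 13 mm farther back than shut.
Start: joints at [1.22, 0.494, 1.345, -0, 1.302, -0.096], TCP at [157.527, 604.823, 193.477] pointing down, gripper open.
Joint ranges: [-2.91, 2.91], [-0.82, 2.16], [0.22, 2.67], [-1.22, 4.37], [0.12, 2.79], [-3.08, 3.08]. Speed limits (rad/s): [1.89, 1.89, 2.57, 3.01, 3.01, 3.01].

## Interface

Orientations are given as [roll, pitch, yaw] about the fixed x, y, z axes, in that order (R = Rz(yaw) Ry(pitch) Rx(roll)).
In Python, from station import * gives the robot as it stands. The module is installed in compiled form; this text tells all that it offers.
- The arm moves only by the tool apply_moves, never from a script. Its argument "increments" is a list that holds one entry, the list of rows, each a list of 7 numbers: the turn, a rotation vector about the tool's x, y, z in degrees, then the shift along the tool's x, y, z in mm, then the finger opening in mm, from 0 to 85.4. A call has 1 to 5 rows; each row shifts and turns the commanded pose from where the row before left it, along the tool's axes as they then stand; what a row does not reach is not made up. A row lasts 1/12 s, in which the tool goes at most 41.7 mm and 7.16 degrees, less where a joint would pass 70% of its speed; a pose out of reach is approached as far as the arm can. A call with a gripper value outside its range is refused whole. The fingers move at their own pace and stop on an object; "squeeze" is the grip in N (left out, the last holds). Time passes only in rows, so rows that do not move let the fingers close. It gives the time, the measured TCP pose, the force, the opening and the grip force at its end, in the units of the state.
- get_obs(): the state, without advancing time (a new reading comes with each control period).
- grab_frame(name): name is "scene" or "top" or "wrist"; returns a dict with "img" (420x560x3 uint8, red, green, blue), "range_z" (420x560 float32, mm along the optical axis (not along the pixel's ray), 0 where there is no reading), "intrinsics" (3x3 intrinsics, pixels), "R" (3x3) and "t" (3): a world point X has camera coordinates R X + t; the wrist camera has in their place "T_tool_cam" (4x4, takes a point from camera to tool coordinates, whose origin is the TCP and whose axes are the flange's). Camera axes: x right, y down, z forward; pixel columns grow to the right and rows downward; lengths in mm; the calibration is good to about 2 mm. A picture is of the moment at which its call begins: read the wrist's pose just before it.
- close_job(): hands the job in; it is judged then, once.
The state is a dict: "time_s": time; "joints": joint angles; "dq": joint speeds; "joint_torque": joint torques, N m; "ee_pos": TCP position; "ee_rot": TCP orientation; "contact_force": force on the tool from outside, world axes, zero at the start; "moment": the same for the moment, N m; "opening": finger opening in mm; "finger_force": force on a finger pad.
Only numpy, scipy, OpenCV 4.12 (cv2) and the standard library are available. Lean on these libraries where they do the work, as an engineer would, in place of code of your own. Each camera call takes 0.05 s, during which the arm holds its last target. There are 200 camera calls.

## Task

Take the taller of the two lidded glass weighing bottles, gripping it lightly (no more than 20 N), and set it down gently and upright in the round black seat of the light unit, then let go of it. Only then slide the unit's spring-closed shutter to half open by its red tab, never past three quarters open, and finish while still holding it steady there: it springs shut if let go. Leave the bottle standing in its seat and the other things on the bench where they are.

Things in the scene. Friction and masses are not known exactly. Their poses are not given: they have to be found in the camera images.
- tall_bottle: the taller glass weighing bottle: clear glass, 71 mm tall, upright, mass 40 to 85 g. Body a cylinder 33 mm across from the bench up to 50 mm, above that a lid fixed to it, 37 mm across, with a knob on top. Origin at the centre of its underside, z up. Grip it on the body, 30 to 45 mm up.
- short_bottle: the shorter glass weighing bottle, same form but 51 mm tall (37 mm across at the lid); not wanted. The two may stand in either order. Origin at the centre of its underside.
- light_unit: fixed unit: grey base plate 12 mm thick, x -85 to 85, y -80 to 120 mm from the origin (on the bench), and a white lamp house, x 12 to 85, y -70 to 120 mm, top 69 mm above the bench. x points from seat to lamp house, z up, y the way the shutter opens. On the front (-x) of the house a yellow window, 60 x 30 mm, behind the shutter, half uncovered at half travel (red mark above it).
- seat (a point): centre of the seat's floor, on the base plate, 12 mm above the bench, 45 mm from the unit's origin towards -x. The seat is a black ring with a 43 mm bore, open at the top, standing 9 mm above this floor. The axes are those of light_unit.
- shutter_tab (a point): middle of the red grip of the shutter's upright tab, 95 mm above the bench; moves with the shutter. The grip is 16 mm wide (unit's y, the slide), 13 mm thick (x), from 74 to 110 mm above the bench; below it a stem, 14 x 8 mm, runs down in front of the lamp house. Closed, it stands over the unit's origin, 44.5 mm from the seat's centre. Axes as light_unit.
- shutter (a joint): travel of the shutter in m: 0 closed (where it rests), 0.060 fully open, 0.030 half open; it slides along the light unit's +y. A spring pulls it shut with 3 N when closed, 7.5 N at half and 12 N fully open, and friction is slight (0.3 N).
- dish: small clear petri dish, 64 mm across, 17 mm high, a bystander; origin at the centre of its underside
- stopper_a: light brown rubber stopper, 37 mm across, 28 mm high, a bystander; origin at the centre of its underside
- stopper_b: dark red rubber stopper, 29 mm across, 22 mm high, a bystander; origin at the centre of its underside
- count_timer: small white timer lying on the bench, 55 x 66 x 20 mm, a bystander; origin at the centre of its underside
Mind the look-alikes: they are no part of the job. Leave any blue or purple look-alike of the tall_bottle alone.

How it is judged:
By the outcome, as a careful person would: the job done as asked, in the order asked, and still so for the second after the job is handed in, while the arm keeps its last pose, push and grip.
It also fails if it takes over 51 s, if anything falls off the work surface, if the arm or the gripper's body presses on something with over 40 N, if the wrist force passes 120 N, or if a joint passes its speed limit or range.

## Working session

There is one attempt and no reset: what is moved stays moved. The work goes in short steps, Python scripts to look and compute and a tool call to move; the robot and the scene stay as the last step left them, time stands still between calls to the robot, and variables do not carry over. Pictures are saved under pics/ and viewed, at most 10 in all, crops included, and the job is handed in when it is done.

Besides the shell and the picture viewer there is one more tool, called after "Request:" as a command line: name --argument value ..., lists and objects as JSON in quotes. apply_moves: Moves the arm, as the interface text tells. Its arguments: {"type":"object","properties":{"increments":{"type":"array"},"squeeze":{"type":"number"}},"required":["increments"]}

```bash
mkdir -p pics; cat > h.py <<'E'
from station import *
import numpy as np, cv2
def pt(f,u,v,z=None):
    K=f["intrinsics"];R=np.array(f["R"]);t=np.array(f["t"])
    d=np.linalg.inv(K)@[u,v,1]
    c=-R.T@t; w=R.T@d
    s=f["range_z"][int(v),int(u)] if z is None else (z-c[2])/w[2]
    return c+s*w
E
python3 - <<'E'
from h import *
s=get_obs();print(s)
for n in("scene","top"):
    f=grab_frame(n);np.savez(n,**f);cv2.imwrite(f"pics/{n}.png",cv2.resize(f["img"][...,::-1],(800,600),interpolation=cv2.INTER_CUBIC))
    print(n,f["R"],f["t"],f["intrinsics"])
E
```

```text
{'time_s': 0.0, 'joints': array([ 1.22049092e+00,  4.94178643e-01,  1.34613141e+00, -1.61116059e-06,
        1.30249081e+00, -9.55239769e-02]), 'dq': array([ 0.00056461, -0.00146998, -0.00058433, -0.00029788,  0.00041411,
       -0.00010229]), 'joint_torque': array([-3.65729327e-03, -8.82159448e+01, -3.83875108e+01, -2.15307941e-04,
        1.00533280e-02, -7.63106783e-06]), 'ee_pos': array([157.39443497, 604.44122595, 192.90300557]), 'ee_rot': array([-3.14038980e+00, -1.13692342e-04,  2.88681159e+00]), 'contact_force': array([-0.86205878, -0.39353689, -1.04862587]), 'moment': array([ 0.02956126, -0.01951995, -0.05380864]), 'finger_force': 0.0, 'opening': 85.4168547904387}
scene [[-0.46615907 -0.8845071   0.01851777]
 [-0.39576304  0.18976639 -0.89853232]
 [ 0.79124417 -0.42618764 -0.43851654]] [184.63281675 264.20721554 652.52639162] [[397.93230406   0.         284.24608863]
 [  0.         397.93230406 207.88961961]
 [  0.           0.           1.        ]]
top [[-1.80140959e-02 -9.99836414e-01 -1.62418477e-03]
 [-9.97771280e-01  1.80812273e-02 -6.42303758e-02]
 [ 6.42492359e-02  4.63512770e-04 -9.97933776e-01]] [ -31.82226738  481.74444964 1492.56237634] [[429.77141211   0.         281.17841194]
 [  0.         429.77141211 205.50052622]
 [  0.           0.           1.        ]]
```

View pics/scene.png

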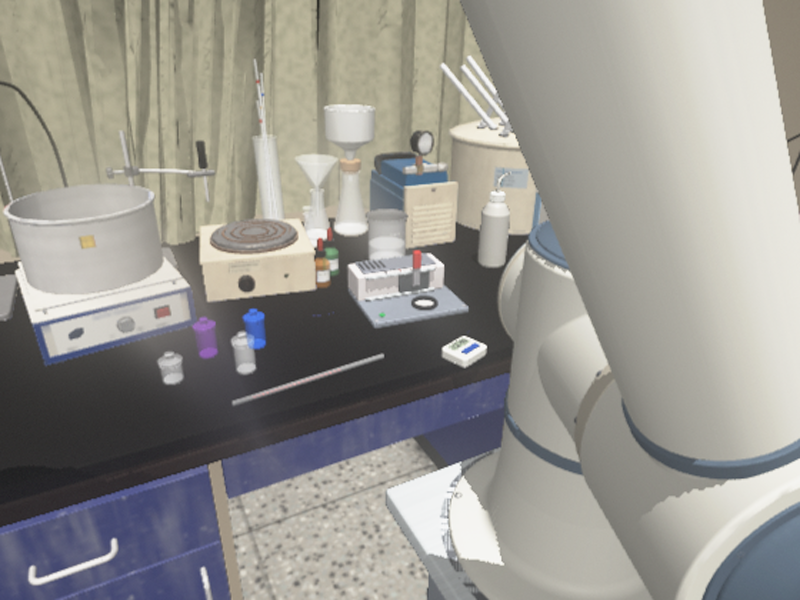

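View pics/top.png

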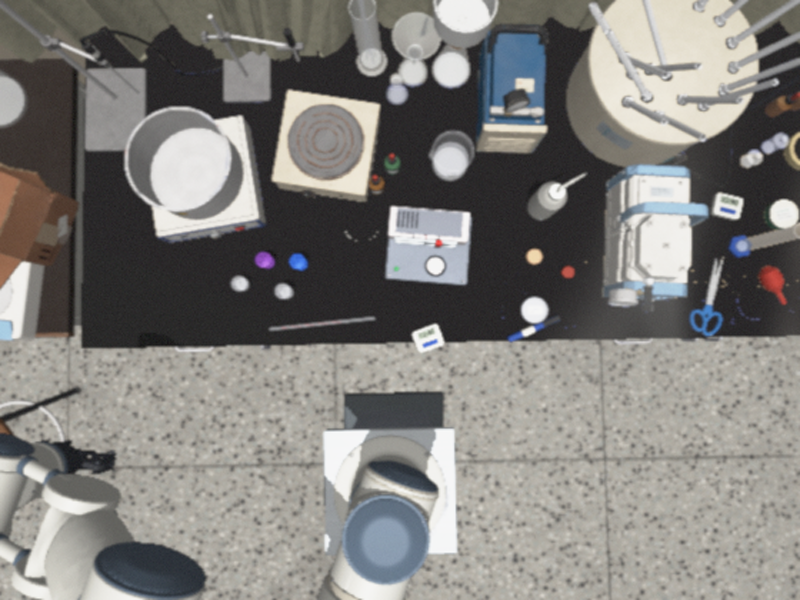

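Candidates in the scene picture: tall clear (244,353), short clear (171,368), purple (205,338) and blue (254,329). By description I choose the clear bottle at (244,353), which is (284,292) in the top view. Unit features in the top view: seat (436,266), red tab (438,243).

```bash
python3 - <<'E'
from h import *
f=dict(np.load("scene.npz"));g=dict(np.load("top.npz"))
k=.7
for n,u,v,z in[("tall",244,371,0),("tallknob",240,335,71),("short",173,381,0),("shortknob",171,353,51),("purple",207,355,0),("blue",256,346,0),("seat rim",424,303,21),("tabtop",417,252,110)]:
    print("S",n,pt(f,u*k,v*k,z).round())
for n,u,v,z in[("tall",284,292,60),("short",240,284,40),("purple",264,260,60),("blue",298,262,60),("seat",436,266,21),("tab",438,243,110),("bpl FL",386,280,12),("bpl FR",467,284,12),("house BL",390,207,69),("house BR",470,212,69),("rod",320,324,5),("timer",427,337,20),("houseFR",470,247,69)]:
    print("T",n,pt(g,u*k,v*k,z).round())
a=cv2.resize(f["img"][200:290,95:215,::-1],(800,600),interpolation=cv2.INTER_CUBIC)
b=cv2.resize(g["img"][138:240,155:345,::-1],(800,430),interpolation=cv2.INTER_CUBIC)
c=cv2.resize(f["img"][160:265,235:350,::-1],(657,600),interpolation=cv2.INTER_CUBIC)
cv2.imwrite("pics/a.png",np.vstack([cv2.resize(np.hstack([a,c]),(800,330)),cv2.resize(b,(800,270))]))
# tool rotation
from scipy.spatial.transform import Rotation as R
s=get_obs();print(R.from_euler("xyz",s["ee_rot"]).as_matrix().round(3))
E
```

```text
S tall [484. 253.   0.]
S tallknob [477. 253.  71.]
S short [504. 359.   0.]
S shortknob [503. 355.  51.]
S purple [560. 297.   0.]
S blue [553. 215.   0.]
S seat rim [ 536. -113.   21.]
S tabtop [ 583. -121.  110.]
T tall [487. 240.  60.]
T short [510. 350.  40.]
T purple [565. 287.  60.]
T blue [558. 206.  60.]
T seat [ 547. -126.   21.]
T tab [ 591. -127.  110.]
T bpl FL [516.  -2.  12.]
T bpl FR [ 502. -202.   12.]
T house BL [686. -16.  69.]
T house BR [ 670. -207.   69.]
T rod [410. 162.   5.]
T timer [ 374. -100.   20.]
T houseFR [ 586. -205.   69.]
[[-0.968  0.252 -0.   ]
 [ 0.252  0.968 -0.001]
 [ 0.    -0.001 -1.   ]]
```

View pics/a.png

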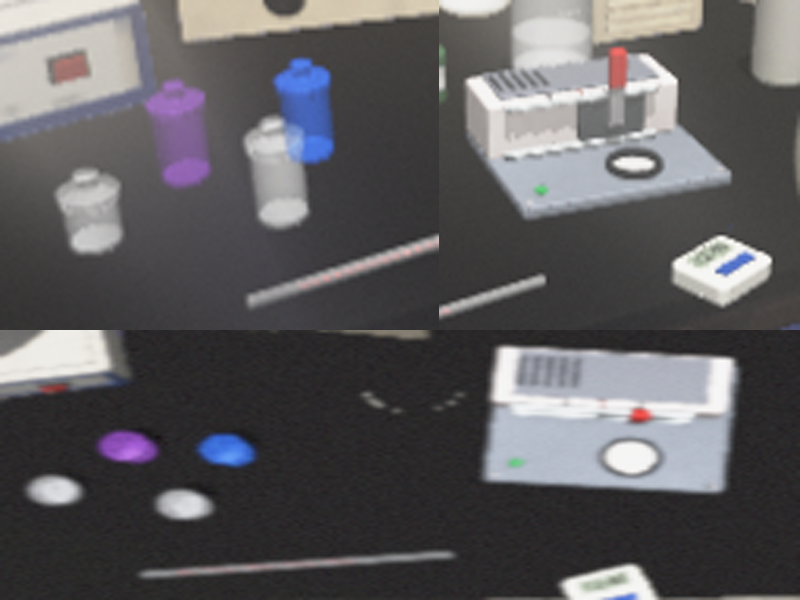

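The crop shows the tall clear bottle (crop 280,170), with its lid and knob, clearly taller than the clear short one (90,215). The blue and purple ones are decoys. The unit's seat is at crop (635,162) and the tab at (618,70).

```bash
cat >> h.py <<'E'
from scipy.spatial.transform import Rotation as Ro
def Rt(head,tilt): # heading of lean (deg), tilt: approach dir leaning outwards along heading
    return (Ro.from_euler("z",head,degrees=True)*Ro.from_matrix(np.diag([-1,1,-1]))*Ro.from_euler("y",-tilt,degrees=True))
def go(P,head,tilt,p0=None,R0=None):
    s=get_obs()
    p0=s["ee_pos"] if p0 is None else p0
    R0=Ro.from_euler("xyz",s["ee_rot"]) if R0 is None else R0
    T=Rt(head,tilt); rv=(R0.inv()*T).as_rotvec(degrees=True)
    d=np.array(P)-p0
    print("turn",rv.round(2),"shift in start tool",R0.inv().apply(d).round(1),"in final tool",T.inv().apply(d).round(1))
E
python3 - <<'E'
import station; print([x for x in dir(station) if x[0]!='_'], getattr(station,'grip_depth',None))
from h import *
f=grab_frame("wrist");print(f["T_tool_cam"].round(2),f["intrinsics"])
go([370,270,190],5,25)
E
```

```text
['PlanningError', 'close_job', 'get_obs', 'grab_frame', 'grip_depth'] 18.700000000000003
[[  -0.     -0.97   -0.26   65.2 ]
 [   1.     -0.      0.      0.47]
 [  -0.     -0.26    0.97 -180.58]
 [   0.      0.      0.      1.  ]] [[342.59981474   0.         275.30541587]
 [  0.         342.59981474 209.53130984]
 [  0.           0.           1.        ]]
turn [ -4.33 -24.77 -19.28] shift in start tool [-290.  -270.1    3.3] in final tool [-164.2 -351.8   79.9]
```

Request:
apply_moves --increments '[[[0,0,0,-29,-27,0,60],[0,0,0,-29,-27,0,60],[0,0,0,-29,-27,0,60],[0,0,0,-29,-27,0,60],[0,0,0,-29,-27,0,60]]]' --squeeze 20

```text
time_s: 0.57
ee_pos: [264.2, 435.9, 193.3]
ee_rot: [-3.141, -0.0, 2.887]
contact_force: [1.4, 0.5, 0.2]
opening: 60.0
finger_force: 0.0
```

Request:
apply_moves --increments '[[[0,0,0,-29,-27,0,60],[0,0,0,-29,-27,0,60],[0,0,0,-29,-27,0,60],[0,0,0,-29,-27,0,60],[0,0,0,-29,-27,0,60]]]'

```text
time_s: 0.98
ee_pos: [370.6, 268.7, 193.5]
ee_rot: [-3.142, 0.0, 2.887]
contact_force: [1.2, 0.2, -0.2]
opening: 60.0
finger_force: 0.0
```

Request:
apply_moves --increments '[[[-0.9,-5,-3.9,0,0,0,60],[-0.9,-5,-3.9,0,0,0,60],[-0.9,-5,-3.9,0,0,0,60],[-0.9,-5,-3.9,0,0,0,60],[-0.9,-5,-3.9,0,0,0,60]]]'

```text
time_s: 1.4
ee_pos: [370.0, 271.0, 194.1]
ee_rot: [3.138, 0.445, -3.047]
contact_force: [2.0, -0.6, -0.5]
opening: 59.8
finger_force: 0.0
```

```bash
cat >> h.py <<'E'
def wr(name):
    s=get_obs();f=grab_frame("wrist")
    T=np.eye(4);T[:3,:3]=Ro.from_euler("xyz",s["ee_rot"]).as_matrix();T[:3,3]=s["ee_pos"]
    M=np.linalg.inv(T@f["T_tool_cam"]);f["R"]=M[:3,:3];f["t"]=M[:3,3]
    np.savez(name,**f);cv2.imwrite(f"pics/{name}.png",cv2.resize(f["img"][...,::-1],(800,600),interpolation=cv2.INTER_CUBIC))
    print(s["time_s"],s["ee_pos"].round(1),s["ee_rot"].round(3),s["joints"].round(2),s["contact_force"].round(1),s["opening"].round(1));return f
E
python3 - <<'E'
from h import *
wr("w1")
E
```

```text
Traceback (most recent call last):
  File "h.py", line 24, in wr
    print(s["time_s"],s["ee_pos"].round(1),s["ee_rot"].round(3),s["joints"].round(2),s["contact_force"].round(1),s["opening"].round(1));return f
                                                                                                                 ^^^^^^^^^^^^^^^^^^
AttributeError: 'float' object has no attribute 'round'
```

View pics/w1.png

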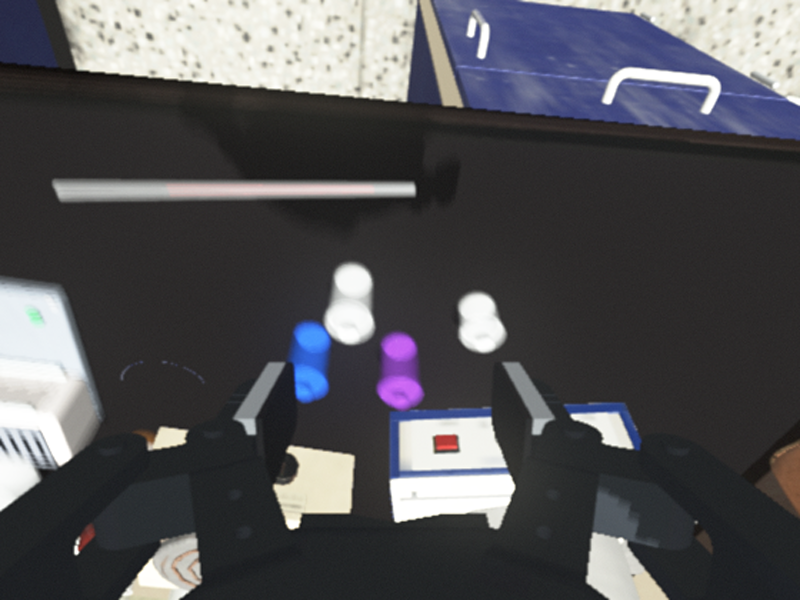

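The wrist view shows the tall clear bottle, base about (353,278) and lid about (350,322). The short one is at (478,310), and blue and purple stand behind.

```bash
sed -i 's/s\["opening"\].round(1)/round(s["opening"],1)/' h.py; python3 - <<'E'
from h import *
f=dict(np.load("w1.npz"))
for n,u,v,z in[("base",353,278,1),("lid",350,322,55),("knob",350,330,70),("shortbase",478,303,1),("bluelid",308,387,55)]: print(n,pt(f,u*.7,v*.7,z).round(1))
s=get_obs()
for q in (487,): go([400,250,100],4,25)
E
```

```text
base [493.8 249.2   1. ]
lid [494.2 250.1  55. ]
knob [488.  250.8  70. ]
shortbase [511.9 361.    1. ]
bluelid [575.3 216.6  55. ]
turn [0.74 0.7  1.7 ] shift in start tool [ 12.5 -22.1  96.6] in final tool [ 10.7 -21.2  97. ]
```

```bash
python3 - <<'E'
from h import *
go([464,248,96],4,25)
E
```

```text
turn [0.74 0.7  1.7 ] shift in start tool [-42.9 -30.6 127.7] in final tool [-45.3 -27.7 127.6]
```

Request:
apply_moves --increments '[[[0.7,0.7,1.7,-11,-7,32,60],[0,0,0,-11,-7,32,60],[0,0,0,-11,-7,32,60],[0,0,0,-11,-7,32,60],[0,0,0,0,0,0,60]]]'

```text
time_s: 1.87
ee_pos: [467.7, 247.8, 91.6]
ee_rot: [3.139, 0.425, -3.086]
contact_force: [-0.7, -0.0, 0.1]
opening: 59.7
finger_force: 0.0
```

```bash
python3 - <<'E'
from h import *
wr("w2")
E
```

```text
1.8667 [467.7 247.8  91.6] [ 3.139  0.425 -3.086] [ 0.5   0.41  2.05 -0.55  0.34 -0.64] [-0.7 -0.   0.1] 59.7
```

View pics/w2.png

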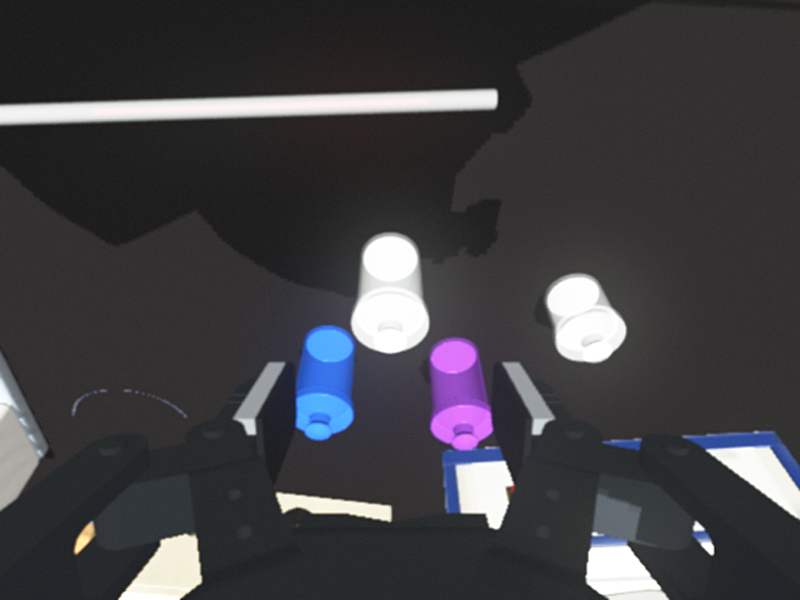

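The near wrist view shows the tall bottle with base at (390,257), lid rim about (390,312) and knob (390,333). The fingers straddle its column.

```bash
python3 - <<'E'
from h import *
f=dict(np.load("w2.npz"))
for n,u,v,z in[("base",390,258,1),("lid",390,312,51),("knob",390,338,71),("lidL",352,312,51),("lidR",429,312,51)]: print(n,pt(f,u*.7,v*.7,z).round(1))
x,y=np.mean([pt(f,390*.7,258*.7,1)[:2],pt(f,390*.7,312*.7,51)[:2]],axis=0)
R=Ro.from_euler("xyz",get_obs()["ee_rot"]); z=R.apply([0,0,1])
T=np.array([x,y,40])+18.7*z; print(x,y,T,R.inv().apply(T-get_obs()["ee_pos"]))
E
```

```text
base [491.9 247.6   1. ]
lid [488.8 247.6  51. ]
knob [486.8 247.5  71. ]
lidL [489.8 229.3  51. ]
lidR [487.8 266.3  51. ]
490.3221430445258 247.59267674553703 [498.01943217 248.06034939  22.96406673] [-6.47802240e-02 -1.66863105e+00  7.69717787e+01]
```

Request:
apply_moves --increments '[[[0,0,0,0,-0.8,21,60],[0,0,0,0,-0.8,21,60],[0,0,0,0,0,20,60],[0,0,0,0,0,15,60],[0,0,0,0,0,0,60]]]'

```text
time_s: 2.33
ee_pos: [497.6, 249.5, 24.2]
ee_rot: [3.139, 0.428, -3.084]
contact_force: [-1.5, 0.2, 0.9]
opening: 59.9
finger_force: 0.0
```

```bash
python3 - <<'E'
from h import *
wr("w3")
E
```

```text
2.3333 [497.6 249.5  24.2] [ 3.139  0.428 -3.084] [ 0.47  0.58  2.05 -0.94  0.2  -0.26] [-1.5  0.2  0.9] 59.9
```

View pics/w3.png

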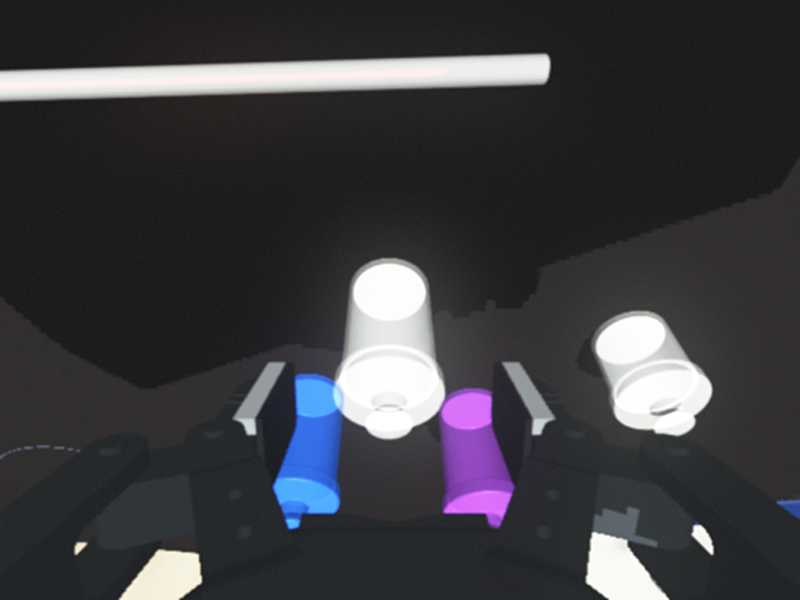

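The bottle sits between the fingers, axis (390) just left of the finger middle (397). I shift about 1.5 mm and close.

Request:
apply_moves --increments '[[[0,0,0,0,-1.7,0,45],[0,0,0,0,0,0,36],[0,0,0,0,0,0,30],[0,0,0,0,0,0,28],[0,0,0,0,0,0,28]]]' --squeeze 20

```text
time_s: 2.8
ee_pos: [497.5, 248.2, 26.2]
ee_rot: [3.137, 0.43, -3.084]
contact_force: [0.6, 0.5, -0.4]
opening: 27.8
finger_force: 0.0
```

Request:
apply_moves --increments '[[[0,0,0,0,0,0,28],[0,0,0,0,0,0,28],[0,0,0,0,0,0,28]]]'

```text
time_s: 3.05
ee_pos: [497.4, 248.0, 25.6]
ee_rot: [3.138, 0.429, -3.084]
contact_force: [-0.1, 0.4, 0.4]
opening: 28.1
finger_force: 0.0
```

```bash
python3 - <<'E'
from h import *
wr("w4")
s=get_obs();R=Ro.from_euler("xyz",s["ee_rot"]);print(R.inv().apply([0,0,1]), R.as_matrix().round(3))
E
```

```text
3.05 [497.4 248.   25.6] [ 3.138  0.429 -3.084] [ 0.46  0.58  2.05 -0.94  0.2  -0.27] [-0.1  0.4  0.4] 28.1
[-0.41577759  0.0035715  -0.90945931] [[-0.908 -0.06   0.415]
 [-0.053  0.998  0.028]
 [-0.416  0.004 -0.909]]
```

View pics/w4.png

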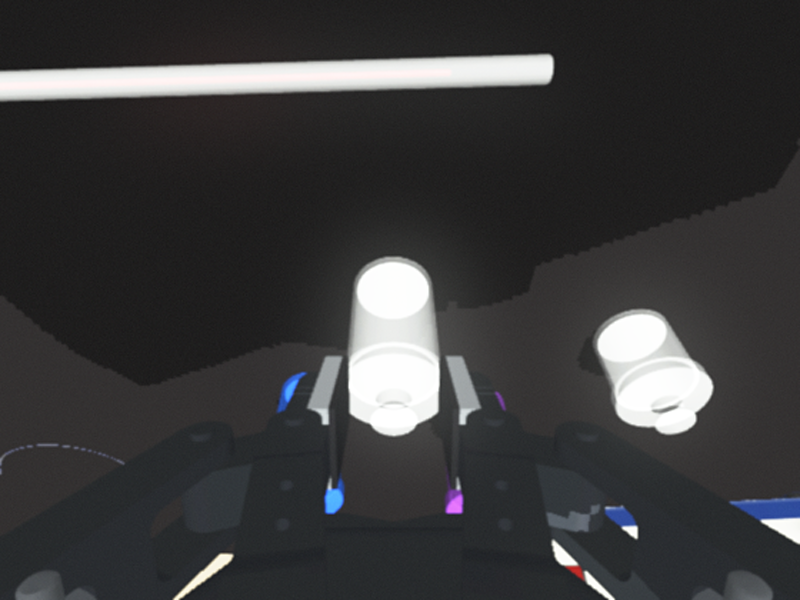

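The opening reads 28 mm with no grip force, so the fingers closed without the bottle between them. I check the fingertips against the depth image.

```bash
python3 - <<'E'
from h import *
for n in("w3","w4"):
    f=dict(np.load(n+".npz"));T=f["T_tool_cam"];K=f["intrinsics"]
    v,u=np.mgrid[0:420,0:560];Z=f["range_z"]
    P=np.linalg.inv(K)@np.stack([u.ravel()*Z.ravel(),v.ravel()*Z.ravel(),Z.ravel()])
    P=(T[:3,:3]@P+T[:3,3:]).reshape(3,420,560)
    for (a,b) in [(229,255),(224,262),(229,270),(219,285),(229,300),(322,255),(327,270),(276,295),(275,195),(275,270),(275,240)]: print(n,a,b,Z[b,a],P[:,b,a].round(1))
    m=(Z>0)&(Z<170); print("deepest near pts",P[2][m].max(), [ (u[m][i],v[m][i],P[:,v[m][i],u[m][i]].round(0)) for i in np.argsort(P[2][m])[-3:]])
E
```

```text
w3 229 255 234.34503 [-26.2 -31.6  37.9]
w3 224 262 239.27458 [-32.8 -35.7  41.2]
w3 229 270 235.40005 [-36.5 -31.7  36.2]
w3 219 285 222.52913 [-40.4 -36.5  21.8]
w3 229 300 220.67738 [-48.8 -29.7  17.6]
w3 322 255 234.63336 [-26.3  32.1  38.1]
w3 327 270 244.66905 [-40.6  37.   44.7]
w3 276 295 150.1035 [-10.3   0.4 -45.1]
w3 275 195 183.81421 [24.6 -0.  -0.7]
w3 275 270 155.5973 [ -2.1  -0.  -37.2]
w3 275 240 157.10551 [ 10.5   0.  -32.2]
deepest near pts -3.1108423083307457 [(np.int64(401), np.int64(109), array([69., 63., -3.])), (np.int64(141), np.int64(108), array([ 69., -66.,  -3.])), (np.int64(542), np.int64(109), array([ 69., 132.,  -3.]))]
w4 229 255 142.00726 [  9.8 -19.1 -48. ]
w4 224 262 133.75224 [ 10.4 -19.9 -56.4]
w4 229 270 125.67101 [ 10.9 -16.8 -64.7]
w4 219 285 114.83898 [ 10.7 -18.7 -75.9]
w4 229 300 116.48077 [  5.  -15.6 -75.8]
w4 322 255 142.11086 [  9.7  19.5 -47.9]
w4 327 270 127.672195 [ 10.   19.4 -62.8]
w4 276 295 151.4689 [-11.    0.4 -43.9]
w4 275 195 183.22871 [24.7 -0.  -1.3]
w4 275 270 157.09099 [ -2.7  -0.  -35.8]
w4 275 240 155.12666 [ 11.2   0.  -34.1]
deepest near pts -2.4579247502948647 [(np.int64(482), np.int64(106), array([ 70., 103.,  -3.])), (np.int64(353), np.int64(102), array([72., 39., -3.])), (np.int64(559), np.int64(103), array([ 72., 141.,  -2.]))]
```

```bash
python3 - <<'E'
from h import *
for n in("w1","w2","w4"):
    f=dict(np.load(n+".npz"))
    print(n,"bench",[pt(f,u,v).round(1) for u,v in ((100,120),(300,130),(500,150))])
f=dict(np.load("w4.npz"));T=f["T_tool_cam"];iK=np.linalg.inv(f["intrinsics"]);Z=f["range_z"]
for u in (226,232,238):
    for v in range(235,300,6):
        p=T[:3,:3]@(iK@[u,v,1]*Z[v,u])+T[:3,3]; print(u,v,Z[v,u].round(0),p.round(0),end=" | ")
    print()
E
```

```text
w1 bench [array([410.4,  94.5,   0.6]), array([402.4, 301. ,   0.9]), array([406. , 523.7,   0.9])]
w2 bench [array([446.8, 122.4,   0.6]), array([446.8, 264.9,   0.5]), array([ 4.553e+02,  4.184e+02, -2.000e-01])]
w4 bench [array([443.9, 157. ,   1. ]), array([ 4.442e+02,  2.579e+02, -1.000e-01]), array([ 4.499e+02,  3.672e+02, -1.000e-01])]
226 235 224.0 [-10. -32.  32.] | 226 241 229.0 [-15. -33.  35.] | 226 247 232.0 [-20. -33.  37.] | 226 253 236.0 [-26. -34.  40.] | 226 259 137.0 [ 10. -20. -53.] | 226 265 131.0 [ 10. -19. -59.] | 226 271 126.0 [ 10. -18. -64.] | 226 277 122.0 [ 10. -17. -68.] | 226 283 119.0 [  9. -17. -72.] | 226 289 117.0 [  9. -17. -75.] | 226 295 117.0 [  6. -17. -75.] | 
232 235 226.0 [-10. -28.  33.] | 232 241 228.0 [-15. -29.  35.] | 232 247 232.0 [-20. -29.  38.] | 232 253 142.0 [ 11. -18. -48.] | 232 259 137.0 [ 10. -17. -53.] | 232 265 131.0 [ 10. -16. -59.] | 232 271 125.0 [ 11. -16. -65.] | 232 277 121.0 [ 10. -15. -69.] | 232 283 117.0 [ 10. -15. -74.] | 232 289 115.0 [  9. -14. -76.] | 232 295 117.0 [  6. -15. -75.] | 
238 235 224.0 [-10. -24.  32.] | 238 241 228.0 [-15. -25.  34.] | 238 247 233.0 [-20. -25.  38.] | 238 253 142.0 [ 11. -15. -48.] | 238 259 137.0 [ 10. -15. -53.] | 238 265 132.0 [ 10. -14. -59.] | 238 271 128.0 [  9. -14. -62.] | 238 277 127.0 [  8. -14. -64.] | 238 283 129.0 [  5. -14. -63.] | 238 289 128.0 [  3. -14. -65.] | 238 295 128.0 [  1. -14. -65.] |
```

The depth shows the bench at 0 and the fingertips ending about 48 mm behind the reported TCP. The fingers therefore closed above the lid, and nothing was touched. I back off, reduce the tilt because joint 5 is near its limit, and go about 48 mm deeper, using that offset from here on.

Request:
apply_moves --increments '[[[0,0,0,0,0,0,40],[0,0,0,0,0,0,60],[0,0,0,0,0,-20,60],[0,0,0,0,0,-20,60],[0,0,0,0,0,-20,60]]]'

```text
time_s: 3.52
ee_pos: [471.7, 246.3, 80.2]
ee_rot: [3.138, 0.427, -3.083]
contact_force: [0.5, -0.1, 0.4]
opening: 60.2
finger_force: 0.0
```

Request:
apply_moves --increments '[[[0,4.4,0,0,0,-5,60],[0,4.4,0,0,0,-5,60],[0,4.4,0,0,0,0,60],[0,0,0,0,0,0,60]]]'

```text
time_s: 3.85
ee_pos: [474.1, 243.9, 88.2]
ee_rot: [-3.139, 0.242, -3.087]
contact_force: [1.4, -0.6, -0.4]
opening: 59.9
finger_force: 0.0
```

```bash
python3 - <<'E'
from h import *
s=get_obs();print(s["ee_pos"],s["ee_rot"],s["joints"].round(2),s["opening"])
go([490+13.2,247.6+1.2,-25.6],5,12)
E
```

```text
[474.13858545 243.93886347  88.22552689] [-3.13920262  0.24174073 -3.08732041] [ 0.43  0.43  1.89 -0.16  0.6  -1.08] 59.87676447935275
turn [-0.56  1.85 -1.84] shift in start tool [ -1.2   3.6 117.5] in final tool [ -5.1   2.3 117.4]
```

Request:
apply_moves --increments '[[[-0.6,1.8,-1.8,-5,2.5,20,60],[0,0,0,0,0,20,60],[0,0,0,0,0,20,60],[0,0,0,0,0,0,60]]]'

```text
time_s: 4.18
ee_pos: [488.1, 245.3, 26.3]
ee_rot: [-3.138, 0.208, -3.055]
contact_force: [-1.1, -1.0, -0.7]
opening: 59.9
finger_force: 0.0
```

```bash
python3 - <<'E'
from h import *
f=wr("w5")
go([490+13.2,247.6+1.2,-25.6],5,12)
T=f["T_tool_cam"];iK=np.linalg.inv(f["intrinsics"]);Z=f["range_z"]
v,u=np.mgrid[0:420,0:560]
P=(iK@np.stack([u*Z,v*Z,Z]).reshape(3,-1));P=T[:3,:3]@P+T[:3,3:]
W=f["R"].T@(iK@np.stack([u*Z,v*Z,Z]).reshape(3,-1)-f["t"][:,None])
for lo,hi in((3,15),(15,30),(30,45),(51,60),(66,72)):
    m=(Z.ravel()>0)&(W[2]>lo)&(W[2]<hi)&(np.hypot(W[0]-490,W[1]-247)<24)&(u.ravel()>200)&(u.ravel()<340)
    if m.sum(): print(lo,m.sum(),W[:,m].min(1).round(1),W[:,m].max(1).round(1))
E
```

```text
4.1833 [488.1 245.3  26.3] [-3.138  0.208 -3.055] [ 0.4   0.56  1.89 -0.14  0.5  -1.14] [-1.1 -1.  -0.7] 59.9
turn [-0.22 -0.07 -0.01] shift in start tool [-4.2  2.2 55.3] in final tool [-4.1  2.  55.4]
3 448 [474.6 231.4   3. ] [489.3 263.6  14.9]
15 664 [474.5 231.3  15. ] [489.3 263.7  30. ]
30 835 [474.4 231.4  30.1] [489.4 263.3  45. ]
51 3218 [472.2 229.4  51. ] [509.8 266.1  60. ]
66 676 [482.8 240.6  66.6] [499.2 255.   71.9]
```

View pics/w5.png

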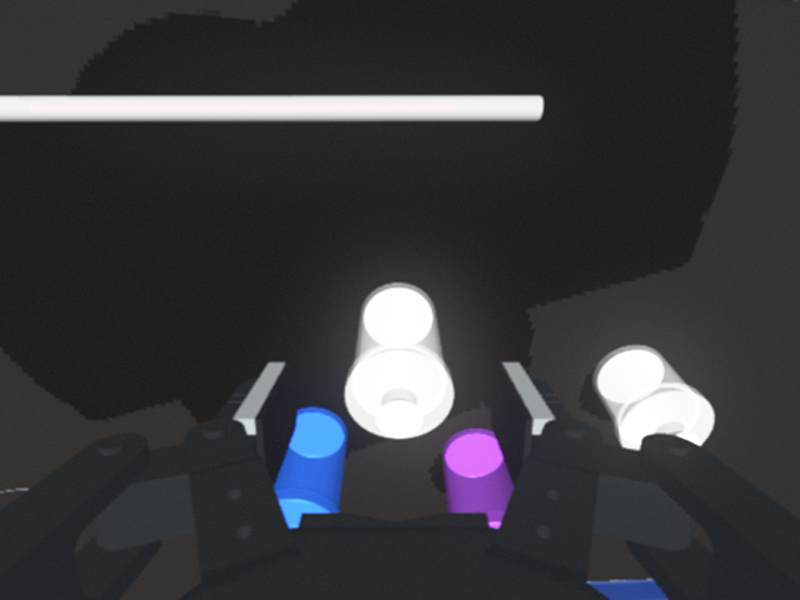

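The bottle stands between the fingers at (398,370) in the picture, and the depth puts its axis at (491,247.5). I go deeper and close.

Request:
apply_moves --increments '[[[0,0,0,-2.5,1.1,15,60],[0,0,0,-2.5,1.1,15,60],[0,0,0,0,0,15,60],[0,0,0,0,0,10,60],[0,0,0,0,0,0,60]]]'

```text
time_s: 4.65
ee_pos: [504.8, 249.6, -24.2]
ee_rot: [-3.139, 0.21, -3.054]
contact_force: [-0.6, 0.1, -0.1]
opening: 59.9
finger_force: 0.0
```

Request:
apply_moves --increments '[[[0,0,0,0,0,0,42],[0,0,0,0,0,0,36],[0,0,0,0,0,0,32],[0,0,0,0,0,0,30],[0,0,0,0,0,0,29]]]' --squeeze 20

```text
time_s: 5.07
ee_pos: [505.7, 250.0, -22.5]
ee_rot: [-3.14, 0.212, -3.054]
contact_force: [-1.5, -1.2, 7.9]
opening: 34.3
finger_force: 18.8
```

Request:
apply_moves --increments '[[[0,0,0,0,0,0,29],[0,0,0,0,0,0,29],[0,0,0,0,0,0,29]]]'

```text
time_s: 5.32
ee_pos: [505.8, 250.0, -22.5]
ee_rot: [-3.14, 0.212, -3.054]
contact_force: [-0.7, -0.7, 8.8]
opening: 34.3
finger_force: 18.8
```

Request:
apply_moves --increments '[[[0,0,0,-0.6,0,-3,29],[0,0,0,-1.2,0,-6,29],[0,0,0,-2,0,-10,29],[0,0,0,-4,0,-20,29],[0,0,0,-4,0,-20,29]]]'

```text
time_s: 5.73
ee_pos: [504.1, 249.8, 37.9]
ee_rot: [-3.14, 0.21, -3.054]
contact_force: [0.5, -0.0, -0.6]
opening: 34.5
finger_force: 21.1
```

Request:
apply_moves --increments '[[[0,0,0,-4,0,-20,29],[0,0,0,-4,0,-20,29],[0,0,0,-2,0,-10,29],[0,0,0,0,0,0,29]]]'

```text
time_s: 6.07
ee_pos: [505.1, 250.6, 91.0]
ee_rot: [-3.141, 0.215, -3.055]
contact_force: [0.8, 0.4, -0.3]
opening: 34.2
finger_force: 21.1
```

```bash
cat >> h.py <<'E'
def cloud(f):
    iK=np.linalg.inv(f["intrinsics"]);Z=f["range_z"].astype(float);v,u=np.mgrid[0:420,0:560]
    P=iK@np.stack([u*Z,v*Z,Z]).reshape(3,-1)
    return (f["R"].T@(P-np.array(f["t"])[:,None])).reshape(3,420,560)
E
python3 - <<'E'
from h import *
f=wr("w6");W=cloud(f)
R=Ro.from_euler("xyz",get_obs()["ee_rot"])
P=R.inv().apply((W.reshape(3,-1).T-get_obs()["ee_pos"])).T.reshape(3,420,560)
m=(f["range_z"]>0)&(np.abs(P[1])<25)&(P[0]<45)&(P[0]>-30)&(P[2]>-75)&(P[2]<20)&(W[2]>20)
for lo,hi in((-60,-40),(-40,-20),(-20,-10),(-10,0),(0,10),(10,20)):
    k=m&(P[2]>lo)&(P[2]<=hi)
    if k.sum():print(lo,k.sum(),P[:,k].min(1).round(1),P[:,k].max(1).round(1),W[:,k].min(1).round(1),W[:,k].max(1).round(1))
s=get_obs();print(s["finger_force"],s["opening"])
E
```

```text
6.0667 [505.1 250.6  91. ] [-3.141  0.215 -3.055] [ 0.4   0.46  1.8  -0.1   0.68 -1.18] [ 0.8  0.4 -0.3] 34.2
-60 2547 [ -2.3 -23.4 -60. ] [ 22.5  24.2 -40. ] [473.7 225.3 123.9] [495.6 272.8 148.1]
-40 702 [  1.5 -16.8 -40. ] [ 24.4  17.8 -28.4] [474.  232.  113.6] [493.1 267.1 128.3]
21.060992256266218 34.42611963457482
```

```bash
python3 - <<'E'
from h import *
go([535,-60,96],-4,12)
E
```

```text
turn [1.83 0.22 8.79] shift in start tool [  -4.6 -311.7   -5.3] in final tool [ -52.2 -307.4    4.5]
```

Request:
apply_moves --increments '[[[0.6,0.07,2.9,0,0,0,29],[0.6,0.07,2.9,0,0,0,29],[0.6,0.07,2.9,0,0,0,29],[0,0,0,-4,-20,0,29],[0,0,0,-6,-35,0.5,29]]]'

```text
time_s: 6.53
ee_pos: [509.8, 196.0, 88.7]
ee_rot: [-3.141, 0.207, 3.076]
contact_force: [1.0, -1.0, -0.8]
opening: 34.4
finger_force: 21.1
```

Request:
apply_moves --increments '[[[0,0,0,-6,-36,0.5,29],[0,0,0,-6,-36,0.5,29],[0,0,0,-6,-36,0.5,29],[0,0,0,-6,-36,0.5,29],[0,0,0,-6,-36,0.5,29]]]'

```text
time_s: 6.95
ee_pos: [526.8, 11.1, 92.6]
ee_rot: [-3.14, 0.206, 3.074]
contact_force: [0.7, 0.6, 0.2]
opening: 34.3
finger_force: 21.1
```

Request:
apply_moves --increments '[[[0,0,0,-6,-36,0.5,29],[0,0,0,-4,-25,0.5,29],[0,0,0,-2,-12,0,29],[0,0,0,0,0,0,29],[0,0,0,0,0,0,29]]]'

```text
time_s: 7.37
ee_pos: [533.9, -61.2, 94.2]
ee_rot: [-3.141, 0.206, 3.072]
contact_force: [-0.2, 0.3, -0.3]
opening: 34.2
finger_force: 21.1
```

```bash
python3 - <<'E'
from h import *
f=wr("w7");W=cloud(f);Z=f["range_z"]
s=get_obs();print(s["finger_force"],s["opening"])
ok=Z>0
for lo,hi in((10,14),(18,23),(66,72)):
    m=ok&(W[2]>lo)&(W[2]<hi); print(lo,m.sum(),W[:,m].min(1).round(1),W[:,m].max(1).round(1))
m=ok&(W[2]>18.5)&(W[2]<23)&(np.hypot(W[0]-541,W[1]+120)<45)
x,y=W[0][m],W[1][m]; print(m.sum(),x.min(),x.max(),y.min(),y.max())
from scipy.optimize import least_squares
# ring top annulus: median radius fit
r=least_squares(lambda p:np.hypot(x-p[0],y-p[1])-p[2],[541,-120,24],loss="soft_l1");d=np.hypot(x-r.x[0],y-r.x[1]);print(r.x,d.min(),d.max(),np.percentile(d,[2,98]))
E
```

```text
7.3667 [533.9 -61.2  94.2] [-3.141  0.206  3.072] [-0.25  0.42  1.86  0.06  0.65 -1.79] [-0.2  0.3 -0.3] 34.2
21.07916869024848 34.379407811835385
10 20182 [ 422.  -360.2   10. ] [743.8 214.2  14. ]
18 1647 [ 523.5 -195.    18. ] [746.5 190.7  23. ]
66 497 [ 588.4 -198.7   66. ] [732.8  47.2  72. ]
1058 523.9096321232981 574.9850127135479 -146.2161714838455 -95.01169966954723
[ 548.80333906 -120.46218303   23.23876009] 20.099838048329712 26.351513749451065 [20.82053085 25.59534466]
```

View pics/w7.png

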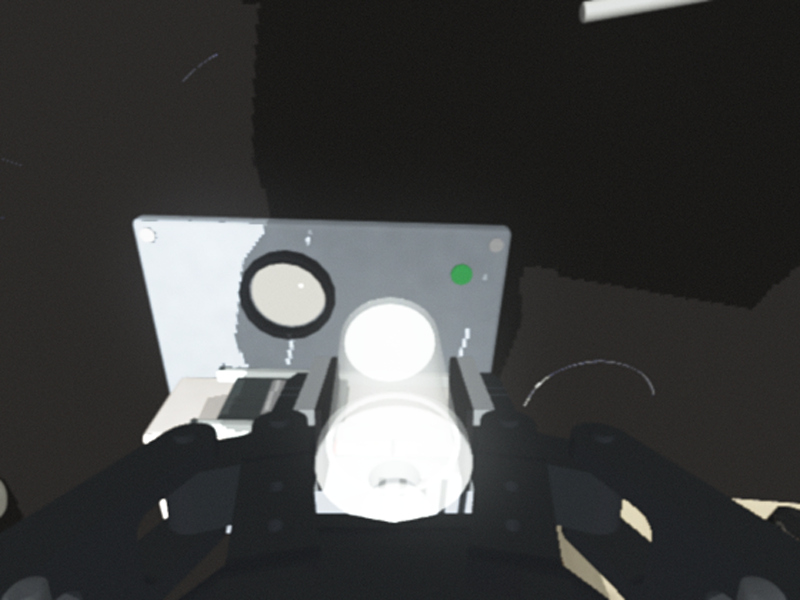

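The picture shows the seat's white floor and black ring at (287,293), with the bottle held in the fingers at (393,400). The circle fit puts the seat centre at (548.8,-120.5). I now measure the bottle in hand.

```bash
cat >> h.py <<'E'
from scipy.optimize import least_squares
def bottle(f,c,zb):
    W=cloud(f);Z=f["range_z"];out=[]
    for lo,hi,r0 in((1,9,16.5),(9,18,16.5),(18,27,16.5),(51,58,18.5)):
        m=(Z>0)&(W[2]>zb+lo)&(W[2]<zb+hi)&(np.hypot(W[0]-c[0],W[1]-c[1])<21)
        x,y=W[0][m],W[1][m]
        if m.sum()<20: print(lo,m.sum());continue
        r=least_squares(lambda p:np.hypot(x-p[0],y-p[1])-r0,c,loss="soft_l1");print(lo,m.sum(),r.x.round(1),W[2][m].min().round(1))
E
python3 - <<'E'
from h import *
f=dict(np.load("w7.npz"));s=get_obs()
bottle(f,[519.5,-61.5],116)
W=cloud(f);Z=f["range_z"];m=(Z>0)&(np.hypot(W[0]-519.5,W[1]+61.5)<22)&(W[2]>80);print(W[2][m].min(),W[2][m].max(),np.percentile(W[2][m],[.5,1,2]))
R=Ro.from_euler("xyz",s["ee_rot"]);print(s["ee_pos"],R.inv().apply([[1,0,0],[0,1,0],[0,0,1]]).round(3))
E
```

```text
1 477 [519.9 -61.1] 117.0
9 706 [520.  -60.9] 125.0
18 1020 [520.  -60.7] 134.0
51 2221 [520.4 -60.6] 167.0
116.17705824717643 217.86429223281175 [119.24801938 120.72268388 123.53652777]
[533.84812104 -60.44731089  94.2931463 ] [[-0.977  0.069  0.204]
 [ 0.067  0.998 -0.015]
 [-0.204 -0.001 -0.979]]
```

Request:
apply_moves --increments '[[[0,0,0,-8,-14,1.7,29],[0,0,0,-8,-15,1.7,29],[0,0,0,-8,-14,1.7,29],[0,0,0,-8.2,-14.4,1.7,29],[0,0,0,4,0,20,29]]]'

```text
time_s: 7.83
ee_pos: [567.3, -122.0, 77.1]
ee_rot: [-3.138, 0.213, 3.074]
contact_force: [1.9, 0.3, 0.3]
opening: 34.5
finger_force: 21.1
```

Request:
apply_moves --increments '[[[0,0,0,4.2,0,20,29],[0,0,0,4.2,0,20,29],[0,0,0,2,0,10,29],[0,0,0,0,0,0,29],[0,0,0,0,0,0,29]]]'

```text
time_s: 8.25
ee_pos: [563.5, -119.6, 23.3]
ee_rot: [-3.141, 0.206, 3.075]
contact_force: [0.1, -0.6, 0.0]
opening: 34.0
finger_force: 21.1
```

```bash
python3 - <<'E'
from h import *
f=wr("w8");s=get_obs()
bottle(f,[548.8,-120.5],116.3+s["ee_pos"][2]-94.3)
W=cloud(f);Z=f["range_z"]
m=(Z>0)&(W[2]>18.5)&(W[2]<22.5)&(np.abs(np.hypot(W[0]-548.8,W[1]+120.5)-23.3)<4)
x,y=W[0][m],W[1][m];r=least_squares(lambda p:np.hypot(x-p[0],y-p[1])-23.2,[548.8,-120.5],loss="soft_l1");print(m.sum(),r.x,x.min(),y.min(),y.max())
E
```

```text
8.25 [ 563.5 -119.6   23.3] [-3.141  0.206  3.075] [-0.35  0.59  1.83  0.11  0.53 -1.94] [ 0.1 -0.6  0. ] 34.0
1 514 [ 549.5 -119.5] 47.1
9 744 [ 549.6 -119.3] 55.1
18 1039 [ 549.6 -119.2] 64.1
51 4342 [ 550.9 -119.4] 97.1
1524 [ 548.75630679 -120.86379648] 523.4032678358484 -146.34343878943434 -95.37892360345492
```

Request:
apply_moves --increments '[[[0,0,0,0.7,-1.3,0,29],[0,0,0,2,0,9.8,29],[0,0,0,2,0,9.8,29],[0,0,0,1.4,0,6.8,29],[0,0,0,0.4,0,2,29]]]'

```text
time_s: 8.72
ee_pos: [562.4, -121.6, -7.2]
ee_rot: [-3.141, 0.205, 3.073]
contact_force: [-1.2, 0.6, -0.2]
opening: 34.5
finger_force: 21.1
```

Request:
apply_moves --increments '[[[0,0,0,0.2,0,1,29],[0,0,0,0.2,0,1,29],[0,0,0,0.2,0,1,29],[0,0,0,0,0,0,29]]]'

```text
time_s: 9.05
ee_pos: [563.2, -121.8, -8.7]
ee_rot: [-3.14, 0.207, 3.074]
contact_force: [-0.4, 0.6, -1.0]
opening: 34.2
finger_force: 21.1
```

Request:
apply_moves --increments '[[[0,0,0,0.1,0,0.5,29],[0,0,0,0.1,0,0.5,29],[0,0,0,0.1,0,0.4,29],[0,0,0,0,0,0,29]]]'

```text
time_s: 9.38
ee_pos: [563.1, -121.8, -10.1]
ee_rot: [-3.14, 0.207, 3.074]
contact_force: [-0.3, 0.7, -0.7]
opening: 34.4
finger_force: 21.1
```

Request:
apply_moves --increments '[[[0,0,0,0.1,0,0.4,29],[0,0,0,0.1,0,0.4,29],[0,0,0,0,0,0,29]]]'

```text
time_s: 9.63
ee_pos: [563.5, -122.0, -10.6]
ee_rot: [-3.14, 0.208, 3.074]
contact_force: [-1.6, 0.7, 7.0]
opening: 34.1
finger_force: 19.1
```

Request:
apply_moves --increments '[[[0,0,0,0,0,0,37],[0,0,0,0,0,0,42],[0,0,0,0,0,0,50],[0,0,0,0,0,0,54],[0,0,0,0,0,0,54]]]'

```text
time_s: 10.05
ee_pos: [563.1, -121.8, -11.0]
ee_rot: [-3.14, 0.207, 3.074]
contact_force: [-1.6, -0.4, 0.5]
opening: 54.3
finger_force: 0.0
```

Request:
apply_moves --increments '[[[0,0,0,0,0,-8,54],[0,0,0,0,0,-20,54],[0,0,0,0,0,-30,54],[0,0,0,0,0,-30,54],[0,0,0,0,0,-30,54]]]'

```text
time_s: 10.47
ee_pos: [538.1, -119.9, 106.0]
ee_rot: [-3.14, 0.207, 3.073]
contact_force: [0.5, -0.1, 0.3]
opening: 53.9
finger_force: 0.0
```

```bash
python3 - <<'E'
from h import *
f=wr("w9");s=get_obs()
bottle(f,[548.8,-120.5],12)
W=cloud(f);Z=f["range_z"];I=f["img"].astype(int)
m=(Z>0)&(W[2]>40)&(np.hypot(W[0]-548.8,W[1]+120.5)<22);print("top",W[2][m].max())
red=(I[...,0]>120)&(I[...,1]<80)&(I[...,2]<80)&(Z>0);v,u=np.nonzero(red);print(red.sum(),u.min() if len(u) else 0)
if len(u):
  q=W[:,red];q=q[:,(q[2]>60)&(q[2]<115)];print(q.min(1).round(1),q.max(1).round(1),np.median(q,1).round(1))
for n in("top","scene"):
    g=grab_frame(n);V=cloud(g);I=g["img"].astype(int)
    k=(g["range_z"]>0)&(I[...,0]>110)&(I[...,1]<90)&(I[...,2]<90)&(np.hypot(V[0]-593,V[1]+123)<45)&(V[2]>70);print(n,k.sum())
    if k.sum(): q=V[:,k];print(q.min(1).round(1),q.max(1).round(1),np.median(q,1).round(1))
E
```

```text
10.4667 [ 538.1 -119.9  106. ] [-3.14   0.207  3.073] [-0.37  0.42  1.82  0.09  0.71 -1.93] [ 0.5 -0.1  0.3] 53.9
1 234 [ 548.9 -120.9] 13.0
9 186 [ 549.2 -121.7] 21.0
18 178 [ 549.2 -121.9] 30.0
51 1051 [ 549.9 -122. ] 63.4
top 83.57971995536528
952 260
[ 586.  -133.1   82.5] [746.2  21.7 111.3] [ 588.1 -125.2  103.8]
top 14
[ 588.  -134.4  102.6] [ 598.1 -121.2  116.8] [ 593.4 -128.1  110.9]
scene 0
```

```bash
python3 - <<'E'
from h import *
f=dict(np.load("w9.npz"));W=cloud(f);I=f["img"].astype(int)
k=(f["range_z"]>0)&(I[...,0]>120)&(I[...,1]<80)&(I[...,2]<80)&(np.hypot(W[0]-593,W[1]+124)<25)&(W[2]>70)
q=W[:,k];print(k.sum(),np.percentile(q,[1,50,99],axis=1).round(1))
m=k&(W[2]<108)&(W[0]<590);print(np.polyfit(W[1][m],W[0][m],1),np.percentile(W[1][m],[1,50,99]))
p=(f["range_z"]>0)&(W[2]>10)&(W[2]<13.5)&(W[1]>-190)&(W[1]<-10)
ys=np.arange(-190,-10,10);e=[(y,W[0][p&(abs(W[1]-y)<5)].min()) for y in ys if (p&(abs(W[1]-y)<5)).sum()>5];print(np.round(e,0).tolist());e=np.array(e);print(np.degrees(np.polyfit(*e.T,1)[0]))
go([593,-124.5,100],-4,0)
E
```

```text
947 [[ 586.3 -132.8   83.1]
 [ 588.1 -125.2  103.9]
 [ 598.5 -118.   111. ]]
[7.88344991e-02 5.97510675e+02] [-132.34471254 -125.17020125 -118.08258652]
[[-190.0, 502.0], [-180.0, 503.0], [-170.0, 504.0], [-160.0, 505.0], [-150.0, 506.0], [-140.0, 507.0], [-130.0, 508.0], [-120.0, 509.0], [-110.0, 510.0], [-100.0, 511.0], [-90.0, 512.0], [-80.0, 513.0], [-70.0, 515.0], [-60.0, 515.0], [-50.0, 517.0], [-40.0, 518.0], [-30.0, 518.0], [-20.0, 519.0]]
5.866156339554815
turn [-0.13 12.1   0.1 ] shift in start tool [-50.7  -0.4  18.2] in final tool [-53.4  -0.4   7.2]
```

Request:
apply_moves --increments '[[[0,4,0.5,0,0,-5,54],[0,4,0.5,0,0,-5,54],[0,4,0.5,0,0,0,54],[0,0,0,-20,0,0,45],[0,0,0,-20,0,0,45]]]'

```text
time_s: 11.03
ee_pos: [577.4, -123.5, 113.5]
ee_rot: [3.14, -0.004, 3.047]
contact_force: [-0.8, -0.9, 1.0]
opening: 45.2
finger_force: 0.0
```

```bash
python3 - <<'E'
from h import *
print(get_obs()["ee_pos"],get_obs()["joints"].round(2))
go([593,-125.2,90],-5.5,0)
E
```

```text
[ 577.41362681 -123.52509226  113.48893412] [-0.31  0.53  1.52  0.    1.09 -1.79]
turn [ 0.1  -0.24  0.1 ] shift in start tool [-15.8  -0.2  23.4] in final tool [-15.7  -0.2  23.5]
```

Request:
apply_moves --increments '[[[0,-0.2,0,-15.7,-0.2,10,45],[0,0,0,0,0,13,45],[0,0,0,0,0,0,45]]]'

```text
time_s: 11.28
ee_pos: [591.5, -124.8, 88.2]
ee_rot: [3.139, -0.003, 3.048]
contact_force: [-0.7, 0.5, -1.1]
opening: 44.7
finger_force: 0.0
```

```bash
python3 - <<'E'
from h import *
f=wr("w10");W=cloud(f);I=f["img"].astype(int)
k=(f["range_z"]>0)&(I[...,0]>110)&(I[...,1]<80)&(I[...,2]<80)&(np.hypot(W[0]-593,W[1]+124)<25)&(W[2]>70)
q=W[:,k];print(k.sum(),np.percentile(q,[1,50,99],axis=1).round(1))
t=k&(W[2]>108.5);print(t.sum(),W[:,t].min(1),W[:,t].max(1))
go([593,-125.2,36],-5.5,0)
E
```

```text
11.2833 [ 591.5 -124.8   88.2] [ 3.139e+00 -3.000e-03  3.048e+00] [-0.31  0.58  1.51  0.    1.05 -1.79] [-0.7  0.5 -1.1] 44.7
1173 [[ 586.8 -132.8   78. ]
 [ 589.  -125.3  108.7]
 [ 599.  -117.9  111.3]]
607 [ 586.98281738 -133.10393131  108.52417865] [ 599.84636546 -118.05211395  111.78612015]
turn [ 0.13 -0.16  0.11] shift in start tool [-1.9 -0.4 53.4] in final tool [-1.7 -0.3 53.4]
```

View pics/w10.png

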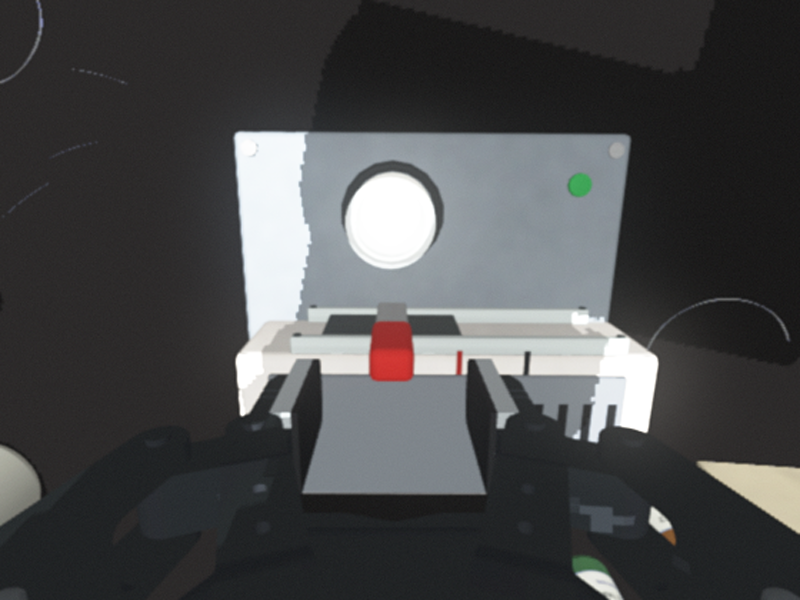

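The tab (392,350) is centred between the fingers. The bottle stands in its seat (391,218), and the red half mark is at (459,362). I descend and grip.

Request:
apply_moves --increments '[[[0,0,0,-1.7,-0.4,15,45],[0,0,0,0,0,15,45],[0,0,0,0,0,13,45],[0,0,0,0,0,10,45],[0,0,0,0,0,0,45]]]'

```text
time_s: 11.75
ee_pos: [592.9, -125.4, 36.7]
ee_rot: [3.139, -0.002, 3.047]
contact_force: [-0.3, 0.8, 0.1]
opening: 45.0
finger_force: 0.0
```

Request:
apply_moves --increments '[[[0,0,0,0,0,0,30],[0,0,0,0,0,0,22],[0,0,0,0,0,0,18],[0,0,0,0,0,0,12],[0,0,0,0,0,0,10]]]' --squeeze 40

```text
time_s: 12.17
ee_pos: [594.8, -125.9, 39.2]
ee_rot: [3.14, 0.003, 3.047]
contact_force: [-0.2, 0.5, 5.5]
opening: 15.6
finger_force: 40.5
```

Request:
apply_moves --increments '[[[0,0,0,0,0,0,10],[0,0,0,0,0,0,10],[0,0,0,0,0,0,10]]]'

```text
time_s: 12.42
ee_pos: [594.8, -125.9, 39.2]
ee_rot: [3.14, 0.003, 3.047]
contact_force: [-1.1, -0.2, 6.1]
opening: 15.4
finger_force: 40.5
```

Request:
apply_moves --increments '[[[0,0,0,0,2,0,10],[0,0,0,0,3,0,10],[0,0,0,0,4,0,10],[0,0,0,0,4,0,10],[0,0,0,0,2,0,10]]]'

```text
time_s: 12.83
ee_pos: [596.3, -111.1, 39.2]
ee_rot: [3.141, 0.003, 3.047]
contact_force: [-2.1, -4.9, 5.5]
opening: 15.4
finger_force: 40.5
```

Request:
apply_moves --increments '[[[0,0,0,0,3,0,10],[0,0,0,0,4,0,10],[0,0,0,0,3,0,10],[0,0,0,0,2,0,10],[0,0,0,0,0,0,10]]]'

```text
time_s: 13.25
ee_pos: [597.6, -99.3, 39.2]
ee_rot: [3.141, 0.003, 3.048]
contact_force: [-1.9, -6.7, 5.5]
opening: 15.2
finger_force: 40.4
```

```bash
cat > tab.py <<'E'
from h import *
f=wr("w11");W=cloud(f);I=f["img"].astype(int);s=get_obs()
d=np.array([np.sin(np.radians(5.5)),np.cos(np.radians(5.5))])
print("travel TCP",(s["ee_pos"][:2]-[594.8,-125.9])@d)
k=(f["range_z"]>0)&(I[...,0]>110)&(I[...,1]<80)&(I[...,2]<80)&(np.hypot(W[0]-595,W[1]+105)<35)&(W[2]>72)
q=W[:,k];p=np.percentile(q,[1,50,99],axis=1).round(1);print(k.sum(),p)
c=(q[1]);a=q[:2].T@d;print("tab travel est",(np.percentile(a,[1,99]).mean())-(np.array([593.2,-125.4])@d))
bottle(f,[548.8,-120.5],12)
E
python3 tab.py
```

```text
13.25 [597.6 -99.3  39.2] [3.141e+00 3.000e-03 3.048e+00] [-0.26  0.65  1.55  0.    0.94 -1.74] [-1.9 -6.7  5.5] 15.2
travel TCP 26.538496215789415
2460 [[ 589.4 -105.9   78.4]
 [ 591.2  -98.5  108.1]
 [ 601.7  -91.3  111.2]]
tab travel est 26.728255806208182
1 290 [ 547.  -118.9] 13.0
9 81 [ 545.5 -122.3] 21.0
18 44 [ 549.1 -121.8] 30.3
51 2518 [ 549.8 -122.3] 63.1
```

Request:
apply_moves --increments '[[[0,0,0,0,2,0,10],[0,0,0,0,1.4,0,10],[0,0,0,0,0,0,10],[0,0,0,0,0,0,10],[0,0,0,0,0,0,10]]]'

```text
time_s: 13.72
ee_pos: [597.8, -96.3, 39.2]
ee_rot: [3.141, 0.003, 3.047]
contact_force: [-1.2, -6.8, 5.2]
opening: 15.4
finger_force: 40.4
```

```bash
python3 tab.py
```

```text
13.7167 [597.8 -96.3  39.2] [3.141e+00 3.000e-03 3.047e+00] [-0.26  0.65  1.55  0.    0.94 -1.74] [-1.2 -6.8  5.2] 15.4
travel TCP 29.700051975589616
2459 [[ 589.7 -103.    78.4]
 [ 591.5  -95.5  107.9]
 [ 602.1  -88.3  111.1]]
tab travel est 29.73181637645998
1 253 [ 547.7 -119.3] 13.0
9 100 [ 546.1 -122.1] 21.0
18 62 [ 549.1 -121.8] 30.1
51 2603 [ 549.9 -122. ] 63.4
```

Travel is about 29.7 mm of 60 and steady, and the bottle is upright in the seat. I hand in.

```bash
python3 -c "
from station import *
print(close_job())"
```

```text
the job is handed in; nothing more can be done
None
```

The tall bottle stands upright and released in its seat, and the gripper is holding the shutter at about half open (29.7 of 60 mm). The job was handed in at 13.7 s; grip was set to its 20 N minimum, but the finger sensor read up to 21.1 N while carrying.

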